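Lock the end plate of a prism mould with its cam disc

ROBOT

A 7-joint arm with a two-finger parallel gripper is mounted at the origin on the work surface. World frame = base frame: x ahead of the robot, y to its left, z up, the work surface at z = 0. Lengths are in mm, angles in degrees, forces in N, time in s.
With the tool pointing down it reaches from about 350 to 900 mm from the base axis. Payload 19.9 kg.
Tool frame: the origin (TCP) lies at the very end of the fingers, on their centre line; the grasp point (between the pads) lies 19 mm behind it; z points along the fingers, y is the direction in which the jaws open and shut (so a half turn about z gives the same grasp; the last joint's range is limited). The gripper opens to 94 mm and grips with 3 to 60 N. Pads are 16 mm wide; open, the fingers measure 119 mm over their backs; the gripper's body (75 mm by 177 mm) begins 78 mm behind the grasp point.
Start: joints at [-70.445, 23.915, -0.59, 92.452, 0.269, 63.638, -3.037], TCP at [233.438, 579.746, 205.425] pointing down, gripper open.
Joint ranges: [-161.28, 161.28], [-22.2, 115.67], [-73.04, 71.86], [3.21, 147.25], [-68.34, 248.33], [10.77, 114.83], [-161.83, 161.83]. Speed limits (degrees/s): [108.29, 108.29, 136.94, 136.94, 172.46, 172.46, 172.46].

INTERFACE

Orientations are given as [roll, pitch, yaw] about the fixed x, y, z axes, in that order (R = Rz(yaw) Ry(pitch) Rx(roll)).
In Python, from station import get_obs, get_image, sign_off gives the robot as it stands.
- The arm moves only by the shell command python3 -m creep 'ROWS' [FORCE]. ROWS is JSON, a list that holds one entry, the list of rows, each a list of 5 numbers: the opening, from -1 (shut) to 1 (fully open), so that 0 is half open, then the shift along the tool's x, y, z in cm, then the turn about the tool's z in degrees. In form: [[[hand, dx, dy, dz, turn], ...]]. A call has 1 to 8 rows; each row shifts and turns the pose as measured when the row begins, along the tool's axes as they then stand; what a row does not reach is not made up. A row lasts 1/8 s, in which the tool goes at most 62.5 mm and 10.7 degrees, less where a joint would pass 70% of its speed; a pose out of reach is approached as far as the arm can. A call with a gripper value outside its range is refused whole. The fingers move at their own pace and stop on an object; FORCE is the grip in N (left out, the last holds). Time passes only in rows, so rows that do not move let the fingers close. It gives the time, the measured TCP pose, the force and the opening at its end, in the units of the state.
- get_obs(): the state, without advancing time (a new reading comes with each control period).
- get_image(name): name is "scene" or "top" or "wrist"; returns a dict with "img" (480x640x3 uint8, blue, green, red), "intrinsics" (3x3 intrinsics, pixels), "R" (3x3) and "t" (3): a world point X has camera coordinates R X + t. Camera axes: x right, y down, z forward; pixel columns grow to the right and rows downward; lengths in mm; the calibration is good to about 2 mm. A picture is of the moment at which its call begins. There is no depth.
- sign_off(): hands the job in, once; it reports no verdict.
The state is a dict: "clock": time; "joints": joint angles; "joint_velocities": joint speeds; "joint_torque": joint torques, N m; "eef_pos": TCP position; "ee_rot": TCP orientation; "ft_force": force on the tool from outside, world axes, zero at the start; "moment": the same for the moment, N m; "grip_width": finger opening in mm.
Only numpy, scipy, OpenCV 4.12 (cv2) and the standard library are available. Lean on these libraries where they do the work, as an engineer would, in place of code of your own. Each camera call takes 0.05 s, during which the arm holds its last target. There are 200 camera calls.

TASK

The empty green concrete mould is about to be filled, but its end plate still stands open. Swing the orange-handled cam disc of the empty mould clockwise (seen from above) half a turn, all the way to its stop, so that its hook draws the bolt fully in and the end plate is shut tight, then let go. Leave the cam of the filled mould (blue handle) locked as it is.

Things in the scene. Friction and masses are not known exactly. Their poses are not given: they have to be found in the camera images.
- cam_disc_knob (a point): Middle of the part to grip of the orange crank handle of the EMPTY mould: an upright round grip, 18 mm in diameter, that spins freely about its own axis and stands on the cam disc 55 mm from the disc's axis. This point is 86 mm above the bench; the grip runs from 48 to 102 mm above the bench. Everything else of the mould is lower than 64 mm (trough walls 50 mm, draw bolt 61 mm, its plate 63 mm).
- cam_disc_axis (a point): Centre of the top face of the aluminium cam disc (88 mm diameter) of the EMPTY mould, on the disc's upright axis, 42 mm above the bench. Its x axis points along the steel draw bolt, from the disc towards the loose end plate; its y axis points to the trough (160 x 40 x 40 mm inside, 82 mm off); z up. The handle starts on the side between +x and -y, passes -y, and ends between -x and +y. The mould (base 230 x 190 x 10 mm) is bolted down.
- cam_disc (a joint): Turn of the empty mould's cam disc in rad, growing clockwise seen from above: 0 fully open (handle 35 degrees clockwise of the point's x axis, end plate 14 mm open), 3.14 at the stop (half a turn, plate shut). It starts between 0 and 0.35. The plate closes 4.5 mm per rad. Friction about 0.12 N m (2 to 3 N at the handle); it stays where it is left.
- filled_cam (a joint): Turn of the cam disc of the other mould, like the first but with a BLUE handle and its trough filled flush with grey concrete: 0 locked (as it starts), growing anticlockwise as it is opened.

How it is judged:
By the outcome, as a careful person would: the job done as asked, in the order asked, and still so for the second after the job is handed in, with the robot touching nothing.
It also fails if it takes over 38 s, if anything falls off the work surface, if the arm or the gripper's body presses on something with over 40 N, if the wrist force passes 120 N, or if a joint passes its speed limit or range.

## Working session

There is one attempt and no reset: what is moved stays moved. The work goes in short steps, Python scripts to look and compute and a shell command to move; the robot and the scene stay as the last step left them, time stands still between calls to the robot, and variables do not carry over. Pictures are saved under pics/ and viewed, about 8 in all and at most 12, crops included, and the job is handed in when it is done.

```bash
mkdir -p pics; python3 - <<'E'
from station import *
import cv2,numpy as np
o=get_obs();print(o['clock'],o['eef_pos'],o['ee_rot'],o['grip_width'])
for n in("top","scene"):
    d=get_image(n);cv2.imwrite(f"pics/{n}0.png",d["img"])
    print(n,np.round(d["intrinsics"],1).tolist(),np.round(d["R"],3).tolist(),np.round(d["t"],1).tolist())
E
```

```text
0.0 [233.30808366 579.39854195 204.81539407] [-1.79928350e+02  5.52648122e-03  1.58070618e+02] 93.95654492416959
top [[504.3, 0.0, 320.9], [0.0, 504.3, 248.5], [0.0, 0.0, 1.0]] [[-0.001, -1.0, -0.007], [-0.986, 0.002, -0.164], [0.164, 0.007, -0.986]] [-52.5, 559.1, 920.2]
scene [[490.2, 0.0, 326.7], [0.0, 490.2, 237.5], [0.0, 0.0, 1.0]] [[-0.581, 0.814, 0.011], [0.659, 0.478, -0.581], [-0.478, -0.33, -0.814]] [376.2, -284.7, 999.6]
```

View pics/top0.png

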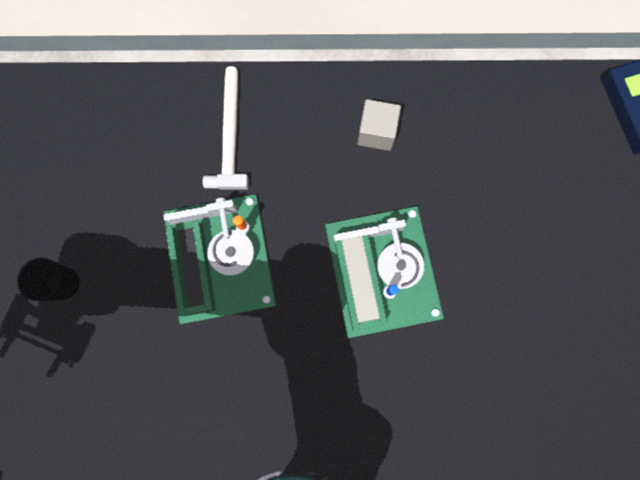

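View pics/scene0.png

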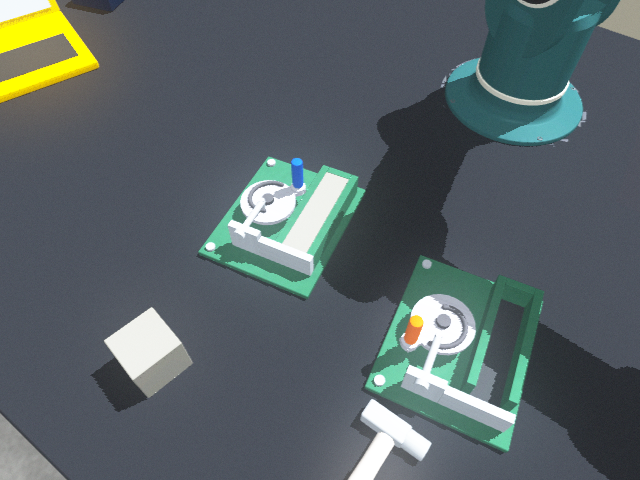

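The top view shows the empty mould on the left, with its orange grip near (239,222) and disc centre near (231,252). In the scene view the grip is near (414,330) and the disc near (443,323). The filled mould with the blue handle is well to the side, and a hammer lies beyond the end plate.

```bash
cat > h.py <<'E'
from station import *
import cv2,numpy as np
def ray(d,uv):
    R,t=np.array(d["R"]),np.array(d["t"]);v=R.T@np.linalg.solve(np.array(d["intrinsics"]),[uv[0],uv[1],1]);return -R.T@t,v
def plane(d,uv,z):
    c,v=ray(d,uv);return c+v*(z-c[2])/v[2]
def orange(d):
    h=cv2.cvtColor(d["img"],cv2.COLOR_BGR2HSV);m=cv2.inRange(h,(4,150,90),(22,255,255))
    n,l,s,c=cv2.connectedComponentsWithStats(m);i=1+np.argmax(s[1:,4]);return s[i],c[i],l==i
E
python3 - <<'E'
from h import *
D={n:get_image(n) for n in("top","scene")}
A=np.zeros((3,3));b=np.zeros(3)
for n,d in D.items():
    s,c,m=orange(d);print(n,s,c,[np.round(plane(d,c,z),1).tolist() for z in(75,86,102)])
    o,v=ray(d,c);v/=np.linalg.norm(v);P=np.eye(3)-np.outer(v,v);A+=P;b+=P@o
print("tri",np.linalg.solve(A,b))
for n,roi in(("top",(205,225,258,280)),("scene",(405,290,482,358))):
    d=D[n];g=d["img"];h=cv2.cvtColor(g,cv2.COLOR_BGR2HSV)
    x0,y0,x1,y1=roi;m=np.zeros(g.shape[:2],np.uint8);m[y0:y1,x0:x1]=cv2.inRange(h,(0,0,95),(180,70,255))[y0:y1,x0:x1]
    cs,_=cv2.findContours(m,0,2);c=max(cs,key=cv2.contourArea);e=cv2.fitEllipse(cv2.convexHull(c));print(n,e,plane(d,e[0],42))
    cv2.imwrite(f"pics/{n}c.png",cv2.resize(g[y0-40:y1+20,x0-40:x1+40],None,fx=4,fy=4))
a=cv2.imread("pics/topc.png");b=cv2.imread("pics/scenec.png");k=np.zeros((600,800,3),np.uint8)
a=cv2.resize(a,(400,int(400*a.shape[0]/a.shape[1])));b=cv2.resize(b,(400,int(400*b.shape[0]/b.shape[1])))
k[:a.shape[0],:400]=a[:600];k[:b.shape[0],400:]=b[:600];cv2.imwrite("pics/crop.png",k)
# base corners of empty mould
d=D["top"];h=cv2.cvtColor(d["img"],cv2.COLOR_BGR2HSV);m=cv2.inRange(h,(60,100,25),(90,255,255));m[:,300:]=0
cs,_=cv2.findContours(m,0,2);c=cv2.convexHull(np.vstack([c for c in cs if cv2.contourArea(c)>30]))
r=cv2.minAreaRect(c);B=np.array([plane(d,p,10)[:2] for p in cv2.boxPoints(r)]);print(r,B.round(1).tolist())
E
```

```text
top [233 215  13  14 114] [238.85964912 221.8245614 ] [[605.1, 100.6, 75.0], [602.7, 98.7, 86.0], [599.2, 96.0, 102.0]]
scene [405 317  18  27 243] [411.95473251 332.74074074] [[606.3, 101.2, 75.0], [611.7, 102.4, 86.0], [619.5, 104.0, 102.0]]
tri [605.51329722 100.99555612  73.24658442]
top ((231.6738739013672, 247.9020233154297), (47.52499008178711, 57.630741119384766), 22.172168731689453) [561.0921803  118.88176108  42.        ]
scene ((438.1463623046875, 327.00543212890625), (64.10928344726562, 76.10347747802734), 75.19916534423828) [562.45954447 122.17576058  42.        ]
((217.76290893554688, 258.6827087402344), (114.28336334228516, 98.024658203125), 79.79602813720703) [[641.9, 273.0], [677.6, 78.9], [450.8, 34.7], [417.4, 221.9]]
```

View pics/crop.png

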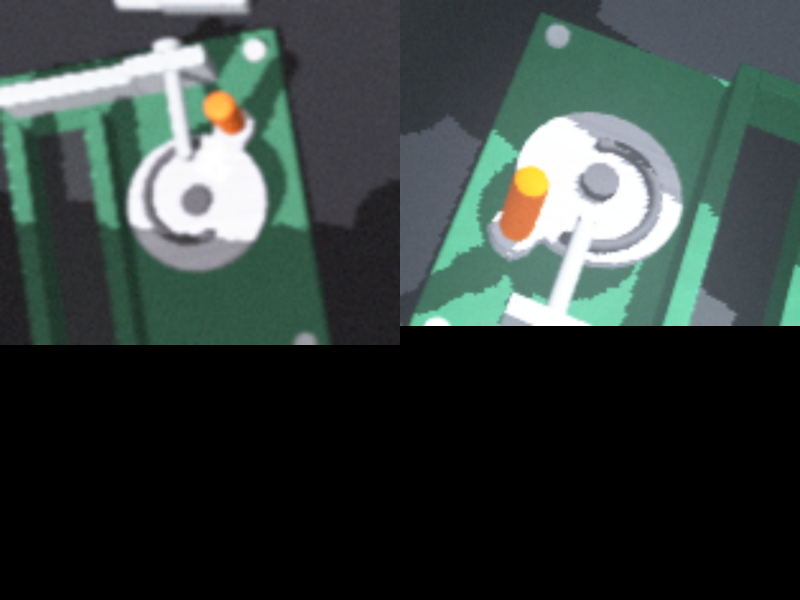

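The crop shows the disc rim centred at crop (198,200) in the top half, which is full-image (230.5,251.4). In the scene half it is centred at (600,189), which is full-image (443.5,324.4). The grip stands upright just right of the bolt.

```bash
python3 - <<'E'
from h import *
P=[]
for n,uv in(("top",(230.5,251.4)),("scene",(443.5,324.4))):
    d=get_image(n);P.append(plane(d,uv,42));print(P[-1])
    if n=="top":
        e=[plane(d,p,10) for p in((165+275/3.008,185+30/3.008),(165+325/3.008,185+340/3.008))];v=(e[0]-e[1]);print("yaw",np.degrees(np.arctan2(v[1],v[0])))
ax=np.mean(P,0)[:2];k=np.array([605.5,101]);v=k-ax;print(ax,np.linalg.norm(v),np.degrees(np.arctan2(v[1],v[0])))
o=get_obs();y=np.radians(o['ee_rot'][2]);p=o['eef_pos'][:2];print(o['clock'],p,o['ee_rot'])
d=k-p;tx=np.array([np.cos(y),np.sin(y)]);ty=np.array([np.sin(y),-np.cos(y)]);print("tool shift",d@tx,d@ty)
E
```

```text
[554.27015285 120.94925309  42.        ]
yaw 10.026891929589567
[554.84542673 126.22167909  42.        ]
[554.55778979 123.58546609] 55.7244296500121 -23.910327043319032
0.3 [233.42052061 579.64611134] [-1.79975051e+02  4.41645691e-03  1.58067288e+02]
tool shift -523.9322167951531 -305.02503354426125
```

```bash
python3 -m creep '[[[0,0,0,0,10],[0,0,0,0,10],[0,0,0,0,10],[0,0,0,0,10],[0,0,0,0,10],[0,0,0,0,10],[0,0,0,0,8],[0,0,0,0,0]]]' 15
```

```text
clock: 1.3
eef_pos: [233.2, 579.3, 204.6]
ee_rot: [-180.0, 0.1, 87.9]
ft_force: [0.5, -0.2, -0.4]
grip_width: 47.3
```

```bash
python3 -m creep '[[[0,-4.7,3.7,0,0],[0,-4.7,3.7,0,0],[0,-4.7,3.7,0,0],[0,-4.7,3.7,0,0],[0,-4.7,3.7,0,0],[0,-4.7,3.7,0,0],[0,-4.7,3.7,0,0],[0,0,0,0,0]]]'
```

```text
clock: 2.3
eef_pos: [491.7, 234.2, 205.2]
ee_rot: [179.9, 0.0, 90.0]
ft_force: [-0.8, 1.0, 0.7]
grip_width: 47.0
```

```bash
python3 -m creep '[[[0,-4.4,3.8,0,0],[0,-4.4,3.8,0,0],[0,-4.4,3.8,0,0],[0,0,0,0,0]]]'
python3 - <<'E'
from h import *
d=get_image("wrist");cv2.imwrite("pics/w1.png",d["img"]);s,c,m=orange(d);print(s,c,plane(d,c,86),plane(d,c,102))
E
```

```text
clock: 2.8
eef_pos: [608.4, 102.5, 205.0]
ee_rot: [180.0, -0.1, 91.1]
ft_force: [-0.2, -0.5, -0.6]
grip_width: 46.8
[ 164  423  396   19 5227] [383.87660226 434.33059116] [ 681.75726039 -116.14691708   86.        ] [ 677.69122139 -100.58862961  102.        ]
```

View pics/w1.png

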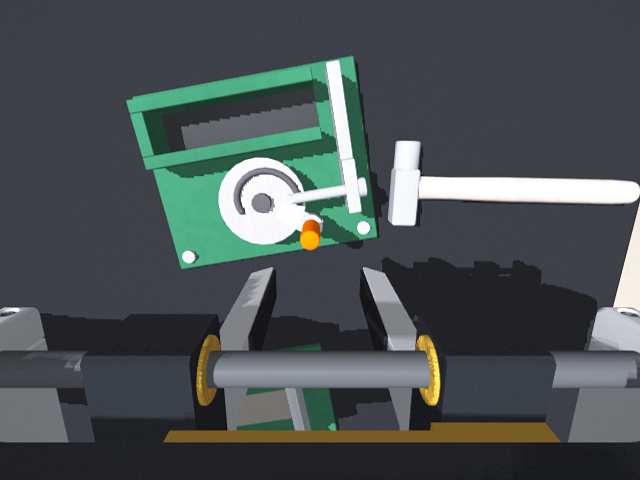

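The wrist view shows the grip between and ahead of the open fingers, with its top face near (310,243). The disc hub is at (262,202), and a yellow gripper part fooled the colour mask. I'll recompute from the grip's top and disc pixels.

```bash
python3 - <<'E'
from h import *
d=get_image("wrist");d["img"][300:]=0;s,c,m=orange(d);print(s,c,plane(d,c,75),"top",plane(d,(310,242.5),102),"disc",plane(d,(261.5,201),42),get_obs()['eef_pos'])
E
```

```text
[301 223  21  30 467] [311.59528908 237.85653105] [600.71488247  97.39419346  75.        ] top [599.75654768 100.18144831 102.        ] disc [549.17492789 126.19570119  42.        ] [606.56345441 106.64979378 204.97596575]
```

```bash
python3 -m creep '[[[0,-0.6,-0.4,3,0],[0,0,0,3,0],[0,0,0,3,0],[0,0,0,1,0],[0,0,0,0,0]]]'
python3 - <<'E'
from h import *
d=get_image("scene");o=get_obs();print(o['eef_pos'],o['ft_force'])
d2=get_image("wrist")
a=cv2.resize(d["img"][200:420,300:560],(400,338));b=cv2.resize(d2["img"][100:400,160:480],(400,375))
k=np.zeros((375,800,3),np.uint8);k[:338,:400]=a;k[:,400:]=b;cv2.imwrite("pics/g1.png",k)
E
```

```text
clock: 3.52
eef_pos: [599.8, 110.4, 103.7]
ee_rot: [180.0, -0.4, 92.3]
ft_force: [0.1, -0.2, 1.1]
grip_width: 47.1
[600.00411129 110.45352535 104.1652203 ] [ 0.76143613  0.31767125 -0.44366053]
```

View pics/g1.png

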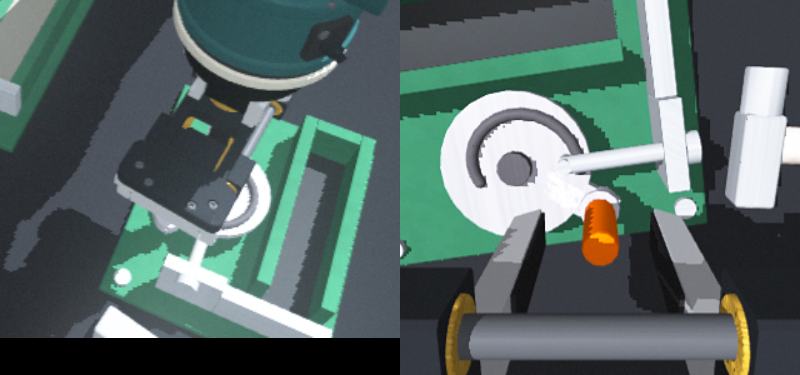

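The scene crop shows the hand above the handle. The wrist crop shows the grip centred between the jaws but about 10 mm to the hand's -x side.

```bash
python3 -m creep '[[[0,-1.0,0,0,2],[0,0,0,0,0],[0,0,0,0,0]]]'
python3 - <<'E'
from h import *
d=get_image("wrist");o=get_obs();d["img"][340:]=0;s,c,m=orange(d);print(s,c,plane(d,c,78),o['eef_pos'],o['ee_rot'][2])
h=cv2.cvtColor(d["img"],cv2.COLOR_BGR2HSV)
print("top",plane(d,(s[0]+s[2]/2,s[1]+s[3]-s[2]*.45),102)[:2], "axis-check")
E
```

```text
clock: 4.0
eef_pos: [601.9, 99.3, 106.6]
ee_rot: [179.7, -0.5, 90.1]
ft_force: [0.5, 0.2, 0.6]
grip_width: 47.1
[ 303  244   30   49 1208] [317.40066225 268.77152318] [600.73085351  97.40398202  78.        ] [601.86658228  99.20215049 106.60404308] 90.12614890555318
top [600.98115437  99.2374303 ] axis-check
```

```bash
python3 -m creep '[[[0,0,0,1.9,0],[0,0,0,1.8,0],[0,0,0,0,0],[-0.4,0,0,0,0]]]'
```

```text
clock: 4.55
eef_pos: [601.4, 99.6, 66.1]
ee_rot: [179.8, -0.5, 90.2]
ft_force: [0.0, -0.1, -0.2]
grip_width: 40.3
```

```bash
python3 -m creep '[[[-1,0,0,-0.2,0],[-1,0,0,0,0],[-1,0,0,0,0],[-1,0,0,0,0],[-1,0,0,0,0],[-1,0,0,0,0]]]' 15
```

```text
clock: 5.3
eef_pos: [601.9, 99.7, 68.9]
ee_rot: [179.8, -0.5, 90.2]
ft_force: [1.5, -0.4, -2.3]
grip_width: 17.8
```

Gripped at 17.8 mm, on the grip. I'll start the arc about an axis near (552,123.5).

```bash
python3 -m creep '[[[-1,-0.82,-0.49,0,0],[-1,-0.73,-0.63,0,0],[-1,-0.6,-0.74,0,0],[-1,-0.46,-0.84,0,0],[-1,0,0,0,0]]]'
```

```text
clock: 5.92
eef_pos: [573.7, 72.2, 68.8]
ee_rot: [179.7, -0.5, 90.2]
ft_force: [-1.2, -1.1, -1.0]
grip_width: 17.5
```

```bash
python3 -m creep '[[[-1,-0.23,-0.93,0,0],[-1,-0.13,-0.95,0,0],[-1,0.03,-0.96,0,0],[-1,0.2,-0.94,0,0],[-1,0.36,-0.89,0,0],[-1,0,0,0,0]]]'
```

```text
clock: 6.68
eef_pos: [524.5, 75.0, 68.8]
ee_rot: [179.6, -0.5, 90.2]
ft_force: [-2.3, 0.8, -0.6]
grip_width: 17.7
```

```bash
python3 -m creep '[[[-1,0.62,-0.79,0,0],[-1,0.67,-0.67,0,0],[-1,0.79,-0.55,0,0],[-1,0.87,-0.41,0,0],[-1,0.92,-0.25,0,0],[-1,0,0,0,0]]]'
```

```text
clock: 7.42
eef_pos: [497.1, 117.1, 68.8]
ee_rot: [179.5, -0.5, 90.2]
ft_force: [4.0, 1.2, -6.3]
grip_width: 17.6
```

```bash
python3 -m creep '[[[-1,0.93,0,0,0],[-1,0.95,0.13,0,0],[-1,0.8,0.26,0,0],[-1,0,0,0,0]]]'
```

```text
clock: 7.92
eef_pos: [501.7, 145.5, 68.8]
ee_rot: [179.4, -0.3, 90.2]
ft_force: [5.3, -4.2, -4.1]
grip_width: 17.9
```

```bash
python3 -m creep '[[[-1,0.4,0.18,0,0],[-1,0.4,0.2,0,0]]]'; python3 -m creep '[[[-1,0.4,0.2,0,0],[-1,0.4,0.2,0,0]]]'
```

```text
clock: 8.18
eef_pos: [502.1, 151.1, 68.3]
ee_rot: [179.8, -0.1, 90.1]
ft_force: [-12.7, -13.1, 16.1]
grip_width: 17.5
clock: 8.43
eef_pos: [502.1, 158.2, 67.6]
ee_rot: [-179.7, 0.1, 90.0]
ft_force: [-7.8, 3.7, 1.3]
grip_width: 12.9
```

The grip slipped out along the pads once it met resistance, so I'll open, lift and look.

```bash
python3 -m creep '[[[-0.2,0,0,0,0],[-0.1,0,0,0,0],[-0.1,0,0,0,0],[-0.1,0,0,-3,0],[-0.1,0,0,-3,0],[-0.1,0,0,-3,0],[-0.1,0,0,-1,0],[-0.1,0,0,0,0]]]'
python3 - <<'E'
from h import *
d=get_image("wrist");o=get_obs();cv2.imwrite("pics/w2.png",d["img"]);print(o['clock'],o['eef_pos'],o['ee_rot'][2])
d["img"][320:]=0;s,c,m=orange(d);k=plane(d,(s[0]+s[2]/2,s[1]+s[3]-s[2]*.45),102);print(s,c,plane(d,c,78),k)
E
```

```text
clock: 9.43
eef_pos: [501.6, 160.4, 170.0]
ee_rot: [-179.7, 0.0, 90.1]
ft_force: [-0.5, 0.1, 0.4]
grip_width: 42.4
9.475 [501.4008332  160.28757537 169.51099278] 90.13511766353092
[307 241  22  24 331] [318.55287009 251.17824773] [500.77269477 150.92883555  78.        ] [500.41420791 155.049992   102.        ]
```

View pics/w2.png

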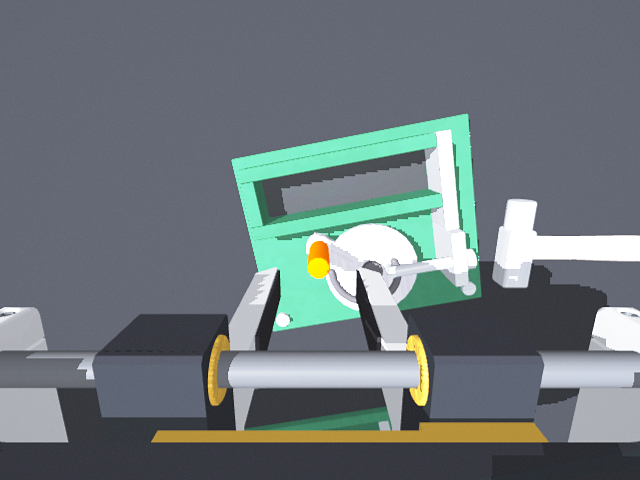

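The wrist view shows the handle in the trough-side quadrant, with its top near (318,268) and the knob at about (500.5,151.5). The disc is at or near its stop and the end plate is against the trough. I'll regrip more firmly and press to confirm it is at the stop.

```bash
python3 -m creep '[[[-0.1,-0.9,-0.1,3,0],[-0.1,0,0,3,0],[-0.1,0,0,1.5,0],[-0.1,0,0,0,0],[-0.1,0,0,0,0]]]'
```

```text
clock: 10.1
eef_pos: [498.8, 150.5, 89.9]
ee_rot: [-179.5, 0.2, 90.1]
ft_force: [0.7, 1.1, 0.5]
grip_width: 42.4
```

```bash
python3 -m creep '[[[-0.1,0.1,0.1,2.1,0],[-0.1,0,0,0,0],[-1,0,0,0,0],[-1,0,0,0,0],[-1,0,0,0,0],[-1,0,0,0,0],[-1,0,0,0,0],[-1,0,0,0,0]]]' 35
```

```text
clock: 11.1
eef_pos: [501.7, 152.4, 72.6]
ee_rot: [-179.8, 0.0, 90.2]
ft_force: [1.0, 0.6, -3.8]
grip_width: 17.1
```

Firm grip. Now small pushes along the tangent (world direction about (0.45, 0.9)).

```bash
python3 -m creep '[[[-1,0.25,0.12,0,0]]]';  python3 -m creep '[[[-1,0.25,0.12,0,0]]]'; python3 -m creep '[[[-1,0.25,0.12,0,0]]]'
```

```text
clock: 11.22
eef_pos: [502.0, 153.1, 72.4]
ee_rot: [-179.6, 0.1, 90.1]
ft_force: [-9.1, -16.9, 8.8]
grip_width: 17.3
clock: 11.35
eef_pos: [502.1, 153.1, 72.3]
ee_rot: [-179.4, 0.3, 90.0]
ft_force: [-11.7, -17.4, 15.7]
grip_width: 17.3
clock: 11.48
eef_pos: [502.1, 153.1, 72.3]
ee_rot: [-179.3, 0.5, 89.9]
ft_force: [-10.9, -14.6, 16.0]
grip_width: 16.9
```

The handle does not move under about 20 N along the tangent, against a friction of 2 to 3 N, so it is at the stop. Now release, lift and clear the view.

```bash
python3 -m creep '[[[-1,0,0,0,0],[0,0,0,0,0],[0,0,0,0,0],[0,0,0,0,0],[0,0,0,-4,0],[0,0,0,-5,0],[0,0,0,-5,0],[0,0,0,0,0]]]' 15
python3 -m creep '[[[0,5,-2,0,0],[0,5,-2,0,0],[0,5,-2,0,0],[0,5,-2,0,0],[0,5,-2,0,0],[0,0,0,0,0],[0,0,0,0,0]]]'
python3 - <<'E'
from h import *
d=get_image("top");e=get_image("scene");o=get_obs();print(o['clock'],o['eef_pos'],o['ft_force'])
s,c,m=orange(d);print(c,plane(d,c,75))
k=np.zeros((480,800,3),np.uint8);a=cv2.resize(d["img"][180:350,140:460],(800,425))
cv2.imwrite("pics/fin_top.png",a);cv2.imwrite("pics/fin_sc.png",e["img"])
E
```

```text
clock: 12.48
eef_pos: [504.4, 154.5, 216.9]
ee_rot: [-179.3, 0.5, 89.9]
ft_force: [-0.4, 0.4, -0.6]
grip_width: 47.3
clock: 13.35
eef_pos: [401.2, 411.1, 211.3]
ee_rot: [-179.2, 0.6, 89.7]
ft_force: [1.2, 0.1, 0.2]
grip_width: 47.0
13.45 [401.33926235 410.97040846 211.58189227] [ 0.02373126  0.36172813 -0.05667393]
[213.09649123 275.72807018] [503.59401899 145.53744317  75.        ]
```

View pics/fin_top.png

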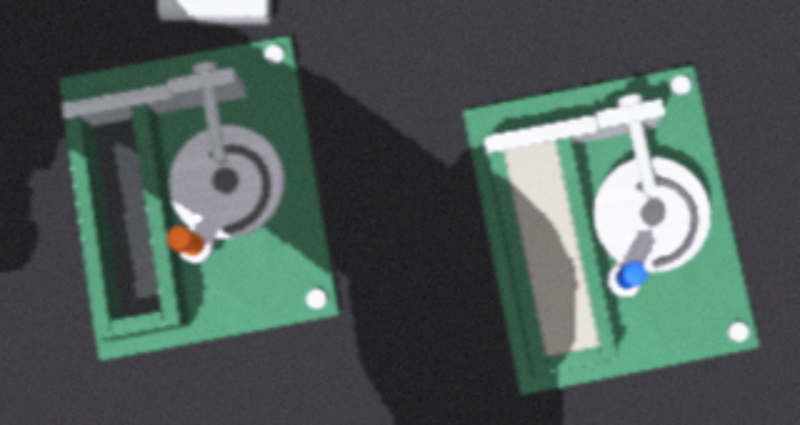

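View pics/fin_sc.png

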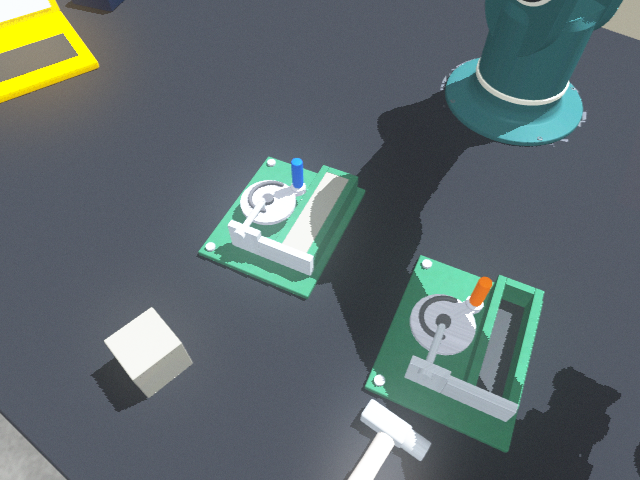

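Both views agree. The orange handle (top crop (183,240)) is in the same locked position relative to its mould as the blue one (631,275). The plate is flush on the trough end, the blue handle is unmoved, and the gripper is clear.

```bash
python3 -c "from station import *;print(sign_off())"
```

```text
the job is handed in; nothing more can be done
None
```

The empty mould is shut: I swung the orange-handled cam half a turn clockwise to its stop, let go, backed the arm clear and handed in the job at about 13.5 s.

- **Slip and regrip:** On the first push against the stop, the 15 N grip slid off the handle. I opened, looked again, regripped at 35 N and pressed along the tangent. The handle did not move under about 20 N.
- **Final pictures:** The end plate sits flush on the trough. The orange handle is in the same locked position as the blue one, which has not moved.
- **Disagreements:** The wrist and fixed cameras differed by about 5 mm on the handle and disc position. The first rows drifted by up to 10 mm, which I corrected before gripping.
- **Forces:** The wrist force readings I saw at the ends of moves stayed below about 25 N.

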